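Close up the door keypad: battery bar down, cover held over its threads

TASK

The door keypad on the desk has its fresh battery in: first fold the steel retaining bar fully down over the battery, then pick up the keypad's cover plate by its black block and bring it over the open housing. Finish while holding it there, level, still and about one centimetre above the housing's rim, touching nothing but the gripper, with all three of its holes lined up over the three threaded holes so that I can start the screws; do not set it down or let go, and leave the other things on the desk where they are.

Things in the scene. Friction and masses are not known exactly. Their poses are not given: they have to be found in the camera images.
- housing: Opened back housing of a door keypad: open grey plastic tray, 140 (x) x 104 (y) x 36 high, walls and floor 5 thick, fixed on the desk. Origin: centre of its underside, on the desk; x along its long side, z up. The rim and three bosses (17 diameter) with brass-rimmed threaded holes top out at z 36: two in the +x corners, one in the middle of the -x end. (mm)
- thread0 (a point): Centre of the mouth of the housing's threaded hole at its +x +y corner, at (56, 38, 36) in the housing's frame; axes as the housing's. (mm)
- thread1 (a point): Centre of the mouth of the housing's threaded hole at its +x -y corner, at (56, -38, 36) in the housing's frame; axes as the housing's. (mm)
- thread2 (a point): Centre of the mouth of the housing's threaded hole at its -x end, in the middle,, at (-56, 0, 36) in the housing's frame; axes as the housing's. (mm)
- bar (a joint): Hinge of the steel battery bar (80 long, 16 wide, 3 thick), rad: 0 = folded down flat over the battery, its top 30.5 over the desk, below the rim; 1.57 = upright; stop at 1.75; starts between 1.0 and 1.6. It stays where it is left (hinge friction 0.045 N m) and can be pushed over with closed fingers. (mm)
- bar_hinge (a point): Point on the bar's hinge line, middle of its width, at (0, 40, 29) in the housing's frame; the line runs along the housing's x. Folded down, the bar reaches from here 80 towards the housing's -y; opening lifts its free end up and over towards +y. This frame turns with the bar: -y points to the free end, z out of its upper face. (mm)
- bar_tip (a point): Middle of the free end of the bar, 80 from the hinge, in the middle of its thickness; axes as bar_hinge. (mm)
- battery: Black battery pack, 70x50x21, loose, lying between low ribs in the middle of the housing's floor. Origin: centre of its underside, 5 over the desk. Already in place: leave it there. (mm)
- cover: Keypad cover: dark steel plate 140 (x) x 104 (y) x 4 lying on the desk, black block on it, 76 (x) x 44 (y), centred, z 4 to 36, edges rounded 4: grip it across y. About 0.24 kg, balanced. Origin: centre of the underside, z up. Three 10 mm through holes, two in the +x corners, one mid -x end: fit the housing only with x along its x. A narrow pale window on the block marks +x. (mm)
- hole0 (a point): Centre of the cover's hole at its +x +y corner, on the underside of the plate, at (56, 38, 0) in the cover's frame; belongs over thread0. (mm)
- hole1 (a point): Centre of the cover's hole at its +x -y corner, on the underside of the plate, at (56, -38, 0) in the cover's frame; belongs over thread1. (mm)
- hole2 (a point): Centre of the cover's hole at its -x end, in the middle,, on the underside of the plate, at (-56, 0, 0) in the cover's frame; belongs over thread2. (mm)
- stapler: Black desk stapler, 151x46x60, left rear of the work; bystander. Sizes in mm.
- tape_measure: Yellow and black pocket tape measure, 34x83x67, standing behind the work; bystander. Sizes in mm.
- screwdriver: Screwdriver with a black handle, about 170 long, lying left of the work; bystander (it is not needed). Sizes in mm.
- padlock_1: Brass-coloured padlock lying flat, 72x45x21, behind the work; bystander. Sizes in mm.
- clip_1: Black binder clip, 32x31x38, lying near the front edge of the work; bystander. Sizes in mm.
- pen_black: Black ball pen, 138 long, 11 thick, lying between the work and the mouse; bystander. Sizes in mm.
There are look-alikes about, which are no part of the job. What is shaped like the cover but red is not meant.

How it is judged:
By the outcome, as a careful person would: the job done as asked, in the order asked, and still so for the second after the job is handed in, while the arm keeps its last pose, push and grip.
It also fails if it takes over 48 s, if anything falls off the work surface, if the arm or the gripper's body presses on something with over 40 N, if the wrist force passes 120 N, or if a joint passes its speed limit or range.

ROBOT

A 7-joint arm with a two-finger parallel gripper is mounted at the origin on the work surface; the furniture and walls round the work are solid. World frame = base frame: x ahead of the robot, y to its left, z up, the work surface at z = 0. Lengths are in m, angles in rad, forces in N, time in s.
With the tool pointing down it reaches from about 0.4 to 0.875 m from the base axis. Payload 19.3 kg.
Tool frame: the origin (TCP) lies at the centre of the arm's flange, where the gripper is bolted on; the fingertips stand 173 mm ahead of it and the grasp point (between the pads) lies 155 mm ahead of it; z points along the fingers, y is the line along which they close (so a half turn about z gives the same grasp; the last joint's range is limited). The gripper opens to 85 mm and grips with 20 to 120 N. Pads are 22 mm wide; open, the fingers measure 114 mm over their backs; the gripper's body (76 mm by 85 mm) begins 54 mm behind the grasp point. The pads swing forward as they close: fully open they stand 13 mm farther back than shut.
Start: joints at [-1.259, 0.521, -0.036, 1.599, 0.021, 1.021, -0.113], TCP at [0.233, 0.58, 0.405] pointing down, gripper open.
Joint ranges: [-2.91, 2.91], [-0.3, 2.13], [-1.5, 1.42], [0.17, 2.43], [-1.26, 4.41], [0.16, 1.93], [-2.52, 2.52]. Speed limits (rad/s): [1.89, 1.89, 2.39, 2.39, 3.01, 3.01, 3.01].

INTERFACE

Orientations are given as [roll, pitch, yaw] about the fixed x, y, z axes, in that order (R = Rz(yaw) Ry(pitch) Rx(roll)).
In Python, from workcell import bot, imaging, job gives the robot as it stands.
- The arm moves only by the tool carry_out, never from a script. Its argument "targets" is a list of rows, each a list of 3 entries, a list of its own where there are three numbers: the shift along the tool's x, y, z in units of 0.25 m (1.0 is 0.25 m), then the turn, a rotation vector about the tool's x, y, z in units of 180 degrees (1.0 is 180 degrees), then the opening, from 0 (shut) to 1 (fully open). In form: [[[tx, ty, tz], [wx, wy, wz], jaw], ...]. A call has 1 to 8 rows; each row shifts and turns the commanded pose from where the row before left it, along the tool's axes as they then stand; what a row does not reach is not made up. A row lasts 1/8 s, in which the tool goes at most 62.5 mm and 10.7 degrees, less where a joint would pass 70% of its speed; a pose out of reach is approached as far as the arm can. A call with a number of a shift or a turn outside -1 to 1 is refused whole. A call with a gripper value outside its range is refused whole. The fingers move at their own pace and stop on an object; "force" is the grip in N (left out, the last holds). Time passes only in rows, so rows that do not move let the fingers close. It gives the time, the measured TCP pose, the force and the opening at its end, in the units of the state.
- bot.observe(): the state, without advancing time (a new reading comes with each control period).
- imaging.grab_frame(name): name is "side" or "top" or "wrist"; returns a dict with "pixels" (400x640x3 uint8, red, green, blue), "mtx" (3x3 intrinsics, pixels), "cam_to_world" (4x4, takes a point from camera to world coordinates); the wrist camera has in their place "mount" (4x4, takes a point from camera to tool coordinates, whose origin is the TCP and whose axes are the flange's). Camera axes: x right, y down, z forward; pixel columns grow to the right and rows downward; lengths in m; the calibration is good to about 2 mm. A picture is of the moment at which its call begins: read the wrist's pose just before it. There is no depth.
- job.job_done(): hands the job in, once; it reports no verdict.
The state is a dict: "clock": time; "qpos": joint angles; "qd": joint speeds; "joint_efforts": joint torques, N m; "position": TCP position; "tool_rot": TCP orientation; "force": force on the tool from outside, world axes, zero at the start; "moment": the same for the moment, N m; "grip_width": finger opening in m.
Only numpy, scipy, OpenCV 4.12 (cv2) and the standard library are available. Lean on these libraries where they do the work, as an engineer would, in place of code of your own. Each camera call takes 0.05 s, during which the arm holds its last target. There are 200 camera calls.

## Working session

There is one attempt and no reset: what is moved stays moved. The work goes in short steps, Python scripts to look and compute and a tool call to move; the robot and the scene stay as the last step left them, time stands still between calls to the robot, and variables do not carry over. Pictures are saved under pics/ and viewed, on a budget of 10 in all, crops included, one or two more only if the job needs it, and the job is handed in when it is done.

Besides the shell and the picture viewer there is one more tool, called as name([rows], argument=value, ...), one row to a line, values as JSON. carry_out: Moves the arm, as the interface text tells. Its arguments: {"type":"object","properties":{"targets":{"type":"array"},"force":{"type":"number"}},"required":["targets"]}

```bash
mkdir -p pics; ls
python3 - <<'E'
from workcell import bot, imaging, job
import cv2,numpy as np,pickle
s=bot.observe();print({k:np.round(v,4).tolist() for k,v in s.items()})
for n in("top","side"):
    f=imaging.grab_frame(n);pickle.dump(f,open(f"{n}0.pkl","wb"));cv2.imwrite(f"pics/{n}0.png",f["pixels"][:,:,::-1]);print(n,f["mtx"].tolist(),np.round(f["cam_to_world"],4).tolist())
E
```

```text
pics
{'clock': 0.0, 'qpos': [-1.2592, 0.522, -0.0363, 1.6, 0.0212, 1.0211, -0.1128], 'qd': [-0.0001, -0.0001, 0.0002, -0.0012, 0.0018, 0.0002, -0.0015], 'joint_efforts': [-0.0017, -92.7103, 1.9789, -36.9924, 0.0177, 0.0082, -0.0], 'position': [0.2328, 0.5799, 0.4041], 'tool_rot': [-3.1405, 0.0001, 2.7598], 'force': [-0.3328, 0.0678, 0.6027], 'moment': [0.0047, -0.0316, 0.0355], 'grip_width': 0.0855}
top [[440.11167180018793, 0.0, 316.93894391623957], [0.0, 440.11167180018793, 197.55036394565764], [0.0, 0.0, 1.0]] [[0.0134, -0.9972, 0.0738, 0.3815], [-0.9999, -0.0135, -0.0004, 0.1555], [0.0014, -0.0737, -0.9973, 1.303], [0.0, 0.0, 0.0, 1.0]]
side [[482.6044450243577, 0.0, 318.4005627967974], [0.0, 482.6044450243577, 196.38929672160754], [0.0, 0.0, 1.0]] [[0.9016, -0.2745, 0.3344, 0.0736], [-0.4322, -0.6087, 0.6654, -0.6011], [0.0209, -0.7444, -0.6674, 0.8071], [0.0, 0.0, 0.0, 1.0]]
```

View pics/top0.png

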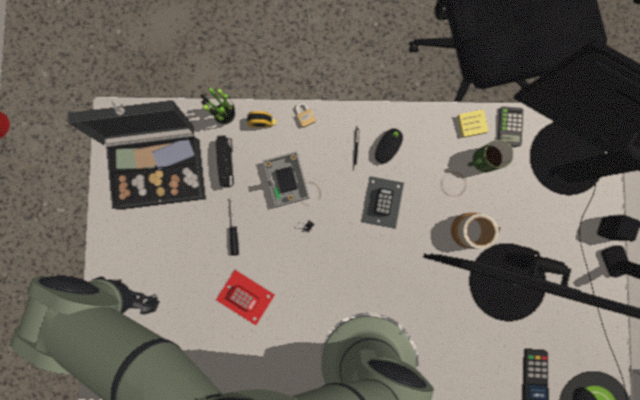

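View pics/side0.png

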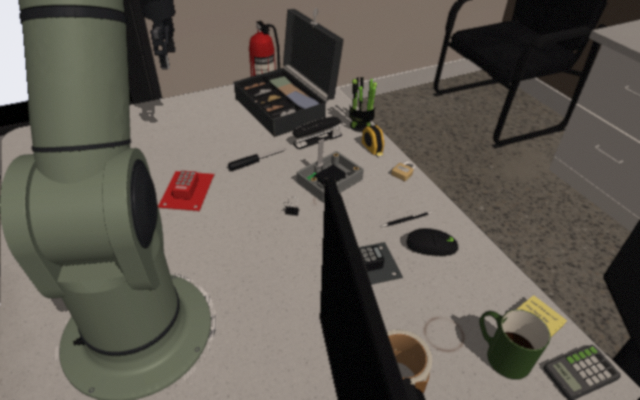

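Top view: the housing is at about (285,180), with its bar upright near (262,187). The look-alikes for the cover are the dark plate at (383,202), the red plate at (245,297, excluded) and the calculator at (510,126). I choose the dark plate and check it in a close crop.

Run:
```python
import cv2,pickle,numpy as np
p=pickle.load(open("top0.pkl","rb"))["pixels"][:,:,::-1]
a=cv2.resize(p[145:220,240:320],None,fx=5,fy=5,interpolation=cv2.INTER_CUBIC)
b=cv2.resize(p[165:240,345:425],None,fx=5,fy=5,interpolation=cv2.INTER_CUBIC)
cv2.imwrite("pics/crop.png",np.hstack([a,b]))
```

```text
(no output)
```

View pics/crop.png

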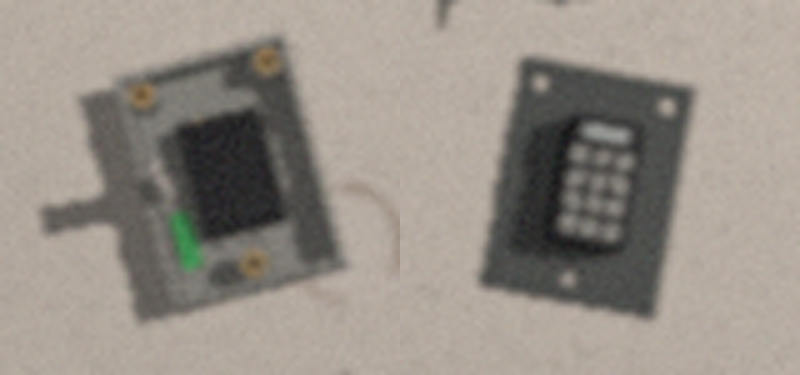

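The left half of the crop shows the housing's brass threads at (141,95), (266,61) and (254,263). The right half shows the dark steel cover with its pale window, holes at (540,84), (667,107) and (568,278). The choice holds. Next I solve both poses and fit the bar angle in the side view.

```bash
cat > h.py <<'E'
import numpy as np,cv2,pickle
from scipy.spatial.transform import Rotation as R
from scipy.optimize import least_squares
TH=np.array([[56,38,36],[56,-38,36],[-56,0,36]])/1e3
HO=np.array([[56,38,4],[56,-38,4],[-56,0,4]])/1e3
def T(x,y,yaw,z=0):
    M=np.eye(4);M[:3,:3]=R.from_euler('z',yaw).as_matrix();M[:3,3]=x,y,z;return M
def tf(M,P): return np.asarray(P)@M[:3,:3].T+M[:3,3]
def proj(K,C,P):
    q=tf(np.linalg.inv(C),P);q=q@np.asarray(K).T;return q[:,:2]/q[:,2:]
def tcp(s):
    M=np.eye(4);M[:3,:3]=R.from_euler('xyz',s["tool_rot"]).as_matrix();M[:3,3]=s["position"];return M
def fit(K,C,P,px,x0=(.55,.15,0),z=0):
    r=least_squares(lambda v:(proj(K,C,tf(T(*v,z),P))-px).ravel(),x0);return r.x,np.abs(r.fun).max()
def barpts(th,rs=(0,.04,.08)):
    return np.array([[0,.04-r*np.cos(th),.029+r*np.sin(th)] for r in rs])
def move(s,pos,yaw,z0=None):
    "shift (units .25m) and turn z (units 180deg) from measured pose to a TCP pose pointing down"
    M=tcp(s);G=R.from_euler('xyz',[np.pi,0,yaw]);A=R.from_matrix(M[:3,:3])
    d=A.inv().apply(np.asarray(pos)-M[:3,3])/.25
    w=(A.inv()*G).as_rotvec()/np.pi
    return d.round(4),w.round(4)
E
python3 - <<'E'
from h import *
t=pickle.load(open("top0.pkl","rb"));s=pickle.load(open("side0.pkl","rb"))
c=lambda a,o:(np.array(a)+.5)/5-.5+o
h,e=fit(t["mtx"],t["cam_to_world"],TH,c([[141,95],[266,61],[254,263]],[240,145]));print("housing",h,e)
k,e=fit(t["mtx"],t["cam_to_world"],HO-[0,0,.002],c([[140,84],[267,107],[168,278]],[345,165]));print("cover",k,e)
np.save("hc.npy",[h,k])
for th in(1,1.2,1.4,1.57):
    print(th,"side",proj(s["mtx"],s["cam_to_world"],tf(T(*h),barpts(th))).round(1).tolist(),"top",proj(t["mtx"],t["cam_to_world"],tf(T(*h),barpts(th))).round(1).tolist())
cv2.imwrite("pics/sidecrop.png",cv2.resize(s["pixels"][120:210,275:375,::-1],None,fx=6,fy=6,interpolation=cv2.INTER_CUBIC))
E
```

```text
housing [0.52884647 0.24715634 0.28282187] 0.13562325137490916
cover [ 0.46719002 -0.03733768 -0.18320082] 0.3556269000835073
1 side [[318.7, 164.8], [324.7, 158.3], [331.0, 151.5]] top [[272.2, 182.6], [278.4, 179.3], [284.9, 175.8]]
1.2 side [[318.7, 164.8], [322.9, 155.9], [327.2, 146.5]] top [[272.2, 182.6], [275.9, 179.8], [279.7, 176.8]]
1.4 side [[318.7, 164.8], [320.9, 153.8], [323.1, 142.3]] top [[272.2, 182.6], [273.2, 180.4], [274.2, 178.1]]
1.57 side [[318.7, 164.8], [319.1, 152.4], [319.4, 139.5]] top [[272.2, 182.6], [270.8, 181.0], [269.3, 179.4]]
```

View pics/sidecrop.png

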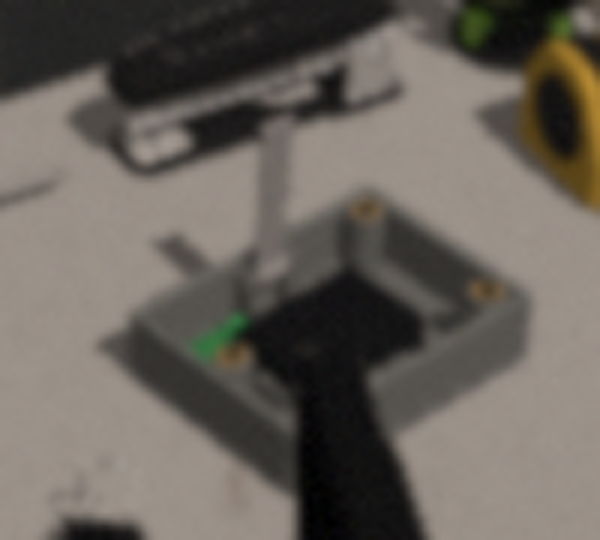

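The bar tip is at crop (275,120), or full-image (320.8,140), and the hinge at (319.7,164), so the bar stands at about 1.53 rad. The housing is at (0.529, 0.247) with yaw 0.283. I plan the approach to the +y side of the bar.

```bash
cat >> h.py <<'E'
def plan(s,goals,jaw,maxd=.04,maxa=.14):
    "goals: list of (tcp xyz, yaw); prints rows, n chosen by step limits"
    M=tcp(s);p=M[:3,3];A=R.from_matrix(M[:3,:3]);rows=[]
    for pos,yaw in goals:
        pos=np.asarray(pos);G=R.from_euler('xyz',[np.pi,0,yaw]);w=(A.inv()*G).as_rotvec()
        n=int(np.ceil(max(np.linalg.norm(pos-p)/maxd,np.linalg.norm(w)/maxa,1)))
        for i in range(n):
            B=A*R.from_rotvec(w*i/n);d=B.inv().apply((pos-p)/n)/.25
            rows.append([d.round(3).tolist(),(w/n/np.pi).round(4).tolist(),jaw])
        p,A=pos,G
    for i in range(0,len(rows),8): print(str(rows[i:i+8]).replace(' ',''))
E
python3 - <<'E'
from h import *
from workcell import bot
h=np.load("hc.npy")[0];H=T(*h);Y=h[2]-np.pi
g=lambda y,z:(tf(H,[0,y,z+.173]),Y)
print(g(.078,.15)[0])
plan(bot.observe(),[g(.078,.2),g(.078,.085)],0)
E
```

```text
[0.50707928 0.32205754 0.323     ]
[[[-0.14,-0.055,0.013],[-0.0,-0.0,-0.0212],0],[[-0.136,-0.064,0.013],[-0.0,-0.0,-0.0212],0],[[-0.132,-0.073,0.013],[-0.0,-0.0,-0.0212],0],[[-0.127,-0.082,0.013],[-0.0,-0.0,-0.0212],0],[[-0.121,-0.09,0.013],[-0.0,-0.0,-0.0212],0],[[-0.115,-0.098,0.013],[-0.0,-0.0,-0.0212],0],[[-0.108,-0.105,0.013],[-0.0,-0.0,-0.0212],0],[[-0.101,-0.112,0.013],[-0.0,-0.0,-0.0212],0]]
[[[-0.093,-0.118,0.012],[-0.0,-0.0,-0.0212],0],[[-0.085,-0.124,0.012],[-0.0,-0.0,-0.0212],0],[[0.0,-0.0,0.153],[0.0,0.0,0.0],0],[[0.0,-0.0,0.153],[0.0,0.0,0.0],0],[[0.0,-0.0,0.153],[0.0,0.0,0.0],0]]
```

carry_out([
  [[-0.14,-0.055,0.013],[0,0,-0.0212],0],
  [[-0.136,-0.064,0.013],[0,0,-0.0212],0],
  [[-0.132,-0.073,0.013],[0,0,-0.0212],0],
  [[-0.127,-0.082,0.013],[0,0,-0.0212],0],
  [[-0.121,-0.09,0.013],[0,0,-0.0212],0],
  [[-0.115,-0.098,0.013],[0,0,-0.0212],0],
  [[-0.108,-0.105,0.013],[0,0,-0.0212],0],
  [[-0.101,-0.112,0.013],[0,0,-0.0212],0],
])

```text
clock: 1.1
position: [0.4534, 0.3725, 0.3784]
tool_rot: [-3.141, -0.0, -2.988]
force: [0.3, -0.0, 0.4]
grip_width: -0.0002
```

carry_out([
  [[-0.093,-0.118,0.012],[0,0,-0.0212],0],
  [[-0.085,-0.124,0.012],[0,0,-0.0212],0],
  [[0,0,0],[0,0,0],0],
  [[0,0,0],[0,0,0],0],
])

```text
clock: 1.6
position: [0.5071, 0.3224, 0.3725]
tool_rot: [3.141, -0.001, -2.858]
force: [0.0, -0.1, 0.0]
grip_width: -0.0002
```

Run:
```python
from h import *
from workcell import bot,imaging
s=bot.observe();f=imaging.grab_frame("wrist");pickle.dump((s,f),open("w1.pkl","wb"));cv2.imwrite("pics/w1.png",f["pixels"][:,:,::-1])
print(s["position"],s["tool_rot"],s["qpos"],s["grip_width"]);print(f["mtx"],f["mount"])
h,k=np.load("hc.npy");C=tcp(s)@np.array(f["mount"])
print(proj(f["mtx"],C,tf(T(*h),np.vstack([TH,barpts(1.53)]))).round(0).tolist())
```

```text
[0.50709176 0.3224404  0.37249499] [ 3.14135578e+00 -5.92155065e-04 -2.85782402e+00] [-0.56738163  0.52028075 -0.13963807  1.69391998  0.08561628  0.93380803
  1.11479343] -0.0002036770648686721
[[320.56204163   0.         312.7987405 ]
 [  0.         320.56204163 195.11353396]
 [  0.           0.           1.        ]] [[-3.90280561e-04 -9.48255843e-01 -3.17507014e-01  8.12782587e-02]
 [ 9.99999648e-01 -1.34095114e-04 -8.28718534e-04  1.63633044e-03]
 [ 7.43261053e-04 -3.17507226e-01  9.48255561e-01  3.05505019e-02]
 [ 0.00000000e+00  0.00000000e+00  0.00000000e+00  1.00000000e+00]]
[[273.0, 227.0], [200.0, 227.0], [227.0, 116.0], [273.0, 173.0], [266.0, 184.0], [257.0, 199.0]]
```

View pics/w1.png

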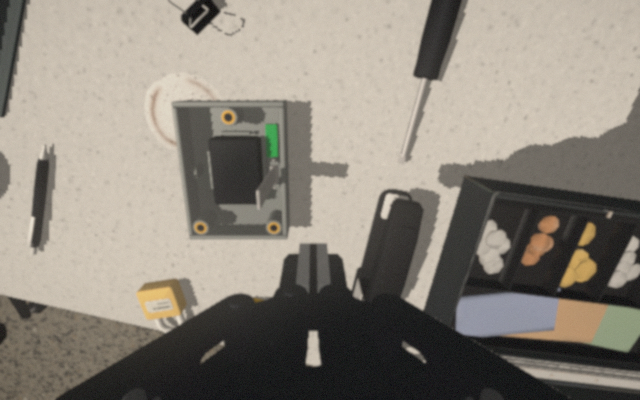

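The wrist view shows the threads at (274,227), (201,227) and (229,117), within 1–2 px of prediction. The bar runs from hinge (275,170) to tip (260,203), and the closed fingers are clear on its +y side. Next I descend and sweep the arc.

Run:
```python
from h import *
from workcell import bot
h=np.load("hc.npy")[0];H=T(*h);Y=h[2]-np.pi
g=lambda y,z:(tf(H,[0,y,z+.173]),Y)
a=lambda th,r=.055:g(.04-r*np.cos(th)+.011,.0305+r*np.sin(th))
plan(bot.observe(),[g(.078,.0855),a(1.57)]+[a(t) for t in (1.4,1.2,1,.8,.65,.5,.35,.2,.1,.04)],0)
```

```text
[[[-0.0,-0.001,0.152],[0.0,-0.0,0.0002],0],[[-0.0,-0.001,0.152],[0.0,-0.0,0.0002],0],[[-0.0,-0.001,0.152],[0.0,-0.0,0.0002],0],[[0.0,-0.108,0.0],[0.0,0.0,0.0],0],[[-0.0,-0.037,0.003],[0.0,0.0,0.0],0],[[-0.0,-0.042,0.012],[0.0,0.0,0.0],0],[[0.0,-0.039,0.02],[0.0,0.0,0.0],0],[[-0.0,-0.034,0.027],[0.0,0.0,0.0],0]]
[[[-0.0,-0.022,0.025],[0.0,0.0,0.0],0],[[-0.0,-0.018,0.028],[0.0,0.0,0.0],0],[[-0.0,-0.014,0.03],[0.0,0.0,0.0],0],[[0.0,-0.009,0.032],[0.0,0.0,0.0],0],[[0.0,-0.003,0.022],[0.0,0.0,0.0],0],[[-0.0,-0.001,0.013],[0.0,0.0,0.0],0]]
```

carry_out([
  [[0,-0.001,0.152],[0,0,0],0],
  [[0,-0.001,0.152],[0,0,0],0],
  [[0,-0.001,0.152],[0,0,0],0],
  [[0,-0.054,0],[0,0,0],0],
  [[0,-0.054,0],[0,0,0],0],
  [[0,-0.037,0.003],[0,0,0],0],
  [[0,-0.042,0.012],[0,0,0],0],
  [[0,-0.039,0.02],[0,0,0],0],
])

```text
clock: 2.65
position: [0.5239, 0.2665, 0.2503]
tool_rot: [3.141, 0.001, -2.858]
force: [0.3, 1.3, 0.7]
grip_width: -0.0
```

carry_out([
  [[0,-0.034,0.027],[0,0,0],0],
  [[0,-0.022,0.025],[0,0,0],0],
  [[0,-0.018,0.028],[0,0,0],0],
  [[0,-0.014,0.03],[0,0,0],0],
  [[0,-0.009,0.032],[0,0,0],0],
  [[0,0,0],[0,0,0],0],
])

```text
clock: 3.4
position: [0.5301, 0.2438, 0.2137]
tool_rot: [-3.141, -0.001, -2.857]
force: [-0.3, 0.2, 0.0]
grip_width: 0.0002
```

Tip is at z 0.041. I press the rest of the way slowly.

carry_out([
  [[0,0,0.016],[0,0,0],0],
  [[0,0,0.012],[0,0,0],0],
  [[0,0,0.008],[0,0,0],0],
  [[0,0,0.004],[0,0,0],0],
  [[0,0,0],[0,0,0],0],
])

```text
clock: 4.03
position: [0.5302, 0.2439, 0.2044]
tool_rot: [-3.142, -0.0, -2.857]
force: [0.9, -0.2, -0.3]
grip_width: -0.0002
```

carry_out([
  [[0,0,0.003],[0,0,0],0],
  [[0,0,0.002],[0,0,0],0],
  [[0,0,0],[0,0,0],0],
])

```text
clock: 4.4
position: [0.5303, 0.244, 0.2037]
tool_rot: [3.142, 0.0, -2.857]
force: [-2.2, -0.6, 11.1]
grip_width: 0.0003
```

The contact reads 11 N with the fingertips at 30.7 mm, matching the folded bar top at 30.5. I lift and go to a viewing pose just beyond the cover.

Run:
```python
from h import *
from workcell import bot
h,k=np.load("hc.npy");K=T(*k);Y=k[2]+np.pi
s=bot.observe();p=s["position"]
plan(s,[([p[0],p[1],.36],s["tool_rot"][2]),(tf(K,[.06,0,.36]),Y)],1,maxd=.045)
```

```text
[[[-0.0,0.0,-0.156],[0.0,0.0,0.0],1],[[-0.0,0.0,-0.156],[0.0,0.0,0.0],1],[[-0.0,0.0,-0.156],[0.0,0.0,0.0],1],[[-0.0,0.0,-0.156],[0.0,0.0,0.0],1],[[0.049,-0.16,0.0],[-0.0,-0.0,0.0213],1],[[0.038,-0.163,0.0],[-0.0,-0.0,0.0213],1],[[0.027,-0.165,0.0],[-0.0,-0.0,0.0213],1],[[0.016,-0.166,0.0],[-0.0,-0.0,0.0213],1]]
[[[0.005,-0.167,0.0],[-0.0,-0.0,0.0213],1],[[-0.006,-0.167,0.0],[-0.0,-0.0,0.0213],1],[[-0.017,-0.166,0.0],[-0.0,-0.0,0.0213],1]]
```

carry_out([
  [[0,0,-0.08],[0,0,0],0],
  [[0,0,-0.156],[0,0,0],0],
  [[0,0,-0.156],[0,0,0],0],
  [[0,0,-0.156],[0,0,0],0],
  [[0,0,-0.076],[0,0,0],1],
  [[0.049,-0.16,0],[0,0,0.0213],1],
  [[0.038,-0.163,0],[0,0,0.0213],1],
  [[0.027,-0.165,0],[0,0,0.0213],1],
])

```text
clock: 5.4
position: [0.5285, 0.1171, 0.3604]
tool_rot: [3.141, 0.001, -3.06]
force: [0.2, -0.2, -0.1]
grip_width: 0.0721
```

carry_out([
  [[0.016,-0.166,0],[0,0,0.0213],1],
  [[0.005,-0.167,0],[0,0,0.0213],1],
  [[-0.006,-0.167,0],[0,0,0.0213],1],
  [[-0.017,-0.166,0],[0,0,0.0213],1],
  [[0,0,0],[0,0,0],1],
  [[0,0,0],[0,0,0],1],
])

```text
clock: 6.15
position: [0.5264, -0.048, 0.3599]
tool_rot: [3.141, 0.001, 2.958]
force: [0.1, 0.3, 0.2]
grip_width: 0.0853
```

Run:
```python
from h import *
from workcell import bot,imaging
s=bot.observe();f=imaging.grab_frame("wrist");pickle.dump((s,f),open("w2.pkl","wb"))
t=imaging.grab_frame("side")
a=np.hstack([f["pixels"]]);c=cv2.resize(t["pixels"][135:200,285:370],(640,489))[:200+289]
w=cv2.resize(f["pixels"][60:260,180:480],(600,400)) 
h,k=np.load("hc.npy");C=tcp(s)@np.array(f["mount"])
print(s["position"],s["tool_rot"],s["qpos"],s["grip_width"])
print(proj(f["mtx"],C,tf(T(*k),HO)).round(1).tolist())
cv2.imwrite("pics/w2.png",np.vstack([f["pixels"],cv2.resize(t["pixels"][130:200,265:385],(340,199),interpolation=cv2.INTER_CUBIC)[:, :, :] if 0 else np.pad(cv2.resize(t["pixels"][140:200,280:380],(333,200),interpolation=cv2.INTER_CUBIC),((0,0),(0,307),(0,0)))])[:,:,::-1])
```

```text
[ 0.52641314 -0.0479961   0.35992493] [3.14092947e+00 6.60742938e-04 2.95817612e+00] [-0.02503797  0.42582137  0.00524918  1.90031398 -0.00368943  0.81468465
  1.3696519 ] 0.08526968554391075
[[347.5, 166.4], [274.4, 166.5], [310.7, 48.6]]
```

View pics/w2.png

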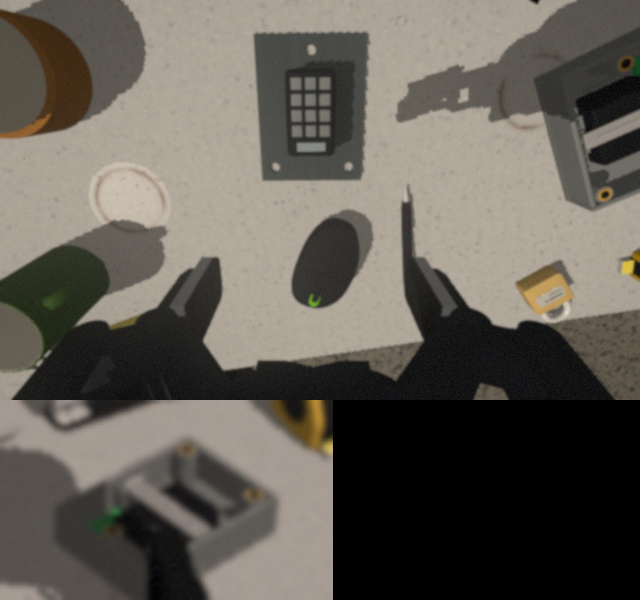

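The bar now lies flat across the battery (lower inset). The cover's holes are seen at (348,167), (276,167) and (311,49), within 1 px of prediction. I refine with centroids and plan the grasp.

```bash
cat >> h.py <<'E'
def cen(gray,pts,r=6):
    out=[]
    for u,v in pts:
        u0,v0=int(round(u)),int(round(v));w=gray[v0-r:v0+r+1,u0-r:u0+r+1].astype(float);w=np.clip(w-(w.min()+w.max())/2,0,None)
        yy,xx=np.mgrid[-r:r+1,-r:r+1];out.append([u0+(w*xx).sum()/w.sum(),v0+(w*yy).sum()/w.sum()])
    return np.array(out)
E
python3 - <<'E'
from h import *
from workcell import bot
h,k=np.load("hc.npy");s,f=pickle.load(open("w2.pkl","rb"));C=tcp(s)@np.array(f["mount"])
g=cv2.cvtColor(f["pixels"],cv2.COLOR_RGB2GRAY)
px=cen(g,[[348,167],[276,167],[311,49]]);print(px.round(1).tolist())
k2,e=fit(f["mtx"],C,HO-[0,0,.002],px,k);print(k,k2,e)
k=k2;np.save("hc.npy",[h,k])
K=T(*k);Y=k[2]+np.pi
plan(bot.observe(),[(tf(K,[0,0,.25]),Y),(tf(K,[0,0,.176]),Y)],1,maxd=.04)
E
```

```text
[[348.3, 165.9], [275.7, 166.3], [311.3, 49.2]]
[ 0.46719002 -0.03733768 -0.18320082] [ 0.46752613 -0.0365458  -0.17828609] 0.1524888607385151
[[[0.06,-0.0,0.11],[0.0,0.0,-0.0003],1],[[0.06,0.0,0.11],[0.0,0.0,-0.0003],1],[[0.06,0.0,0.11],[0.0,0.0,-0.0003],1],[[0.06,0.0,0.11],[0.0,0.0,-0.0003],1],[[-0.0,-0.0,0.148],[0.0,0.0,0.0],1],[[-0.0,-0.0,0.148],[0.0,0.0,0.0],1]]
```

carry_out([
  [[0.06,0,0.11],[0,0,-0.0003],1],
  [[0.06,0,0.11],[0,0,-0.0003],1],
  [[0.06,0,0.11],[0,0,-0.0003],1],
  [[0.06,0,0.11],[0,0,-0.0003],1],
  [[0,0,0.1],[0,0,0],1],
  [[0,0,0.1],[0,0,0],1],
  [[0,0,0.096],[0,0,0],1],
  [[0,0,0],[0,0,0],1],
])

```text
clock: 7.25
position: [0.4671, -0.0368, 0.1743]
tool_rot: [-3.141, -0.002, 2.963]
force: [0.0, -0.3, 0.1]
grip_width: 0.0855
```

carry_out([
  [[0,0,0],[0,0,0],0.4],
  [[0,0,0],[0,0,0],0.4],
  [[0,0,0],[0,0,0],0.4],
  [[0,0,0],[0,0,0],0.4],
  [[0,0,0],[0,0,0],0.4],
  [[0,0,0],[0,0,0],0.4],
], force=60)

```text
clock: 8.0
position: [0.4677, -0.0376, 0.1762]
tool_rot: [3.141, 0.001, 2.961]
force: [-2.6, 0.7, 13.4]
grip_width: 0.0433
```

Gripped at 43 mm. The fingertips bear lightly on the plate (13 N up), so I lift gently.

carry_out([
  [[0,0,0],[0,0,0],0.2],
  [[0,0,-0.01],[0,0,0],0.2],
  [[0,0,-0.03],[0,0,0],0.2],
  [[0,0,-0.08],[0,0,0],0.2],
  [[0,0,-0.12],[0,0,0],0.2],
  [[0,0,-0.12],[0,0,0],0.2],
  [[0,0,-0.08],[0,0,0],0.2],
  [[0,0,0],[0,0,0],0.2],
])

```text
clock: 9.0
position: [0.4676, -0.0377, 0.2866]
tool_rot: [3.141, 0.003, 2.961]
force: [0.1, 0.8, -4.3]
grip_width: 0.0432
```

Run:
```python
from h import *
from workcell import bot,imaging
s=bot.observe();f=imaging.grab_frame("wrist");pickle.dump((s,f),open("w3.pkl","wb"));cv2.imwrite("pics/w3.png",f["pixels"][:,:,::-1])
print(s["position"],s["tool_rot"],s["force"],s["moment"],s["grip_width"])
h,k=np.load("hc.npy");C=tcp(s)@np.array(f["mount"])
# holes in tool frame if nothing slipped: plate underside 0.176 below TCP
Rel=np.linalg.inv(tcp(dict(position=[k[0],k[1],.1762],tool_rot=[np.pi,0,k[2]+np.pi])))@T(*k)
print(proj(f["mtx"],np.array(f["mount"]),tf(Rel,HO)).round(1).tolist())
```

```text
[ 0.46763255 -0.03769063  0.28656837] [3.14103868e+00 2.71883893e-03 2.96093720e+00] [ 0.11482961  0.78432033 -4.25591128] [ 0.0005913   0.05614499 -0.0487002 ] 0.0432036627902076
[[378.4, 349.6], [241.7, 349.6], [309.3, 149.5]]
```

View pics/w3.png

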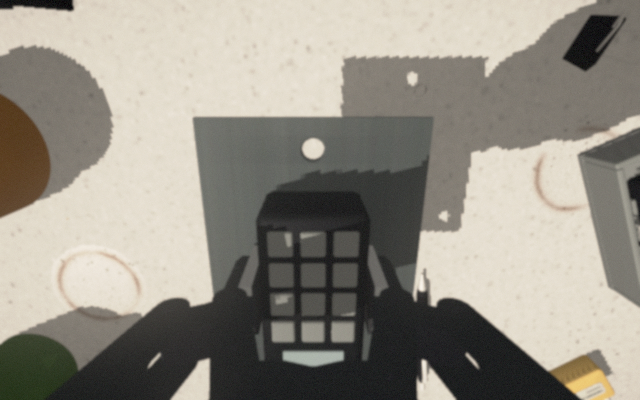

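The cover is held level; hole2 is at (313,148) and the plate's -x edge corners at (194,118) and (433,117). I fit the cover's pose in the tool frame and refine the housing from wrist view 1.

Run:
```python
from h import *
h,k=np.load("hc.npy")
s,f=pickle.load(open("w1.pkl","rb"));C=tcp(s)@np.array(f["mount"])
hsv=cv2.cvtColor(f["pixels"],cv2.COLOR_RGB2HSV);sat=hsv[:,:,1]
px=cen(cv2.GaussianBlur(sat,(0,0),1),[[274,227],[201,227],[229,117]],9);print("threads",px.round(1).tolist())
h2,e=fit(f["mtx"],C,TH,px,h);print("housing top",h,"wrist",h2,e)
s,f=pickle.load(open("w3.pkl","rb"));g=cv2.GaussianBlur(cv2.cvtColor(f["pixels"],cv2.COLOR_RGB2GRAY),(0,0),1).astype(float)
gx=np.diff(g,axis=1);gy=np.diff(g,axis=0)
L=[(150+np.argmin(gx[v,150:240])+.5,v) for v in range(130,230,8)]
Rr=[(405+np.argmax(np.abs(gx[v,405:445]))+.5,v) for v in range(130,230,8)]
F=[(u,100+np.argmin(gy[100:135,u])+.5) for u in list(range(205,335,10))]
print(L[::4],Rr[::4],F[::4])
hole=cen(g,[[313,148]],14)[0];print("hole2",hole)
def res(v,full=False):
    M=np.eye(4);M[:3,:3]=(R.from_euler('xyz',[np.pi,0,np.pi])*R.from_euler('xyz',[v[4],v[5],v[2]])).as_matrix();M[:3,3]=v[0],v[1],v[3]
    P=lambda a:proj(f["mtx"],np.array(f["mount"]),tf(M,np.array(a)/1e3))
    def d(a,b,pts):
        a,b=P([a,b]);n=np.array([-(b-a)[1],(b-a)[0]]);n/=np.linalg.norm(n);return (np.array(pts)-a)@n
    r=[d([-70,-52,4],[70,-52,4],L),d([-70,52,4],[70,52,4],Rr),d([-70,-52,4],[-70,52,4],F),3*(P([[-56,0,2]])[0]-hole)]
    return r if full else np.concatenate(r+[[(v[3]-.1762)/.0005,v[4]/.01,v[5]/.01]])
o=least_squares(res,[0,0,0,.176,0,0],loss='soft_l1');print("cover in tool x,y,yaw,z,rx,ry",o.x.round(4));print([np.round(q,1).tolist() for q in res(o.x,True)])
```

```text
threads [[273.3, 227.3], [200.3, 227.3], [227.9, 116.9]]
housing top [0.52884647 0.24715634 0.28282187] wrist [0.52903819 0.24798076 0.28278235] 0.06721108575825951
[(np.float64(193.5), 130), (np.float64(197.5), 162), (np.float64(201.5), 194), (np.float64(204.5), 226)] [(np.float64(431.5), 130), (np.float64(428.5), 162), (np.float64(424.5), 194), (np.float64(420.5), 226)] [(205, np.float64(116.5)), (245, np.float64(116.5)), (285, np.float64(116.5)), (325, np.float64(116.5))]
hole2 [312.83840988 148.02232071]
cover in tool x,y,yaw,z,rx,ry [ 0.0003  0.0016  0.0005  0.1762 -0.0008 -0.0018]
[[0.2, 0.1, 0.1, -0.0, -0.1, -0.1, -0.2, -0.3, -0.3, 0.6, -0.5, 0.5, 0.4], [0.4, 0.5, 0.6, -0.4, -0.3, -0.2, -0.1, -0.0, 0.0, 0.1, 0.2, -16.6, 0.4], [-0.1, -0.1, -0.1, -0.0, -0.0, -0.0, -0.0, -0.0, -0.0, 0.0, 0.0, 0.0, 0.0], [-0.1, -0.1]]
```

Fits agree to sub-pixel, and the wrist and top views of the housing agree to about 0.8 mm. I carry the cover over, keeping height, then descend.

```bash
cat > goal.py <<'E'
from h import *
REL=np.eye(4);REL[:3,:3]=(R.from_euler('xyz',[np.pi,0,np.pi])*R.from_euler('z',.0005)).as_matrix();REL[:3,3]=.0003,.0013,.1762
HW=[.52900,.24770,.28280]
def goal(gap):
    G=T(*HW,.036+gap)@np.linalg.inv(REL);return G[:3,3],R.from_matrix(G[:3,:3]).as_euler('xyz')[2]
E
python3 - <<'E'
from goal import *
from workcell import bot
print(goal(.01));plan(bot.observe(),[goal(.075),goal(.02)],.2,maxd=.03)
E
```

```text
(array([0.52965026, 0.24653503, 0.2222    ]), np.float64(-2.8592926535897933))
[[[-0.004,0.116,-0.001],[-0.0,0.0,-0.0147],0.2],[[-0.009,0.116,-0.001],[-0.0,0.0,-0.0147],0.2],[[-0.015,0.115,-0.001],[-0.0,0.0,-0.0147],0.2],[[-0.02,0.115,-0.001],[-0.0,0.0,-0.0147],0.2],[[-0.025,0.114,-0.001],[-0.0,0.0,-0.0147],0.2],[[-0.031,0.112,-0.001],[-0.0,0.0,-0.0147],0.2],[[-0.036,0.111,-0.001],[-0.0,0.0,-0.0147],0.2],[[-0.041,0.109,-0.001],[-0.0,0.0,-0.0147],0.2]]
[[[-0.046,0.107,-0.001],[-0.0,0.0,-0.0147],0.2],[[-0.051,0.105,-0.001],[-0.0,0.0,-0.0147],0.2],[[0.0,-0.0,0.11],[0.0,0.0,0.0],0.2],[[0.0,-0.0,0.11],[0.0,0.0,0.0],0.2]]
```

carry_out([
  [[-0.004,0.116,-0.001],[0,0,-0.0147],0.2],
  [[-0.009,0.116,-0.001],[0,0,-0.0147],0.2],
  [[-0.015,0.115,-0.001],[0,0,-0.0147],0.2],
  [[-0.02,0.115,-0.001],[0,0,-0.0147],0.2],
  [[-0.025,0.114,-0.001],[0,0,-0.0147],0.2],
  [[-0.031,0.112,-0.001],[0,0,-0.0147],0.2],
  [[-0.036,0.111,-0.001],[0,0,-0.0147],0.2],
  [[-0.041,0.109,-0.001],[0,0,-0.0147],0.2],
])

```text
clock: 10.05
position: [0.517, 0.1907, 0.2858]
tool_rot: [-3.141, -0.002, -2.951]
force: [0.4, -0.2, -3.3]
grip_width: 0.043
```

carry_out([
  [[-0.046,0.107,-0.001],[0,0,-0.0147],0.2],
  [[-0.051,0.105,-0.001],[0,0,-0.0147],0.2],
  [[0,0,0],[0,0,0],0.2],
  [[0,0,0.05],[0,0,0],0.2],
  [[0,0,0.06],[0,0,0],0.2],
  [[0,0,0.06],[0,0,0],0.2],
  [[0,0,0.04],[0,0,0],0.2],
  [[0,0,0],[0,0,0],0.2],
])

```text
clock: 11.05
position: [0.5295, 0.2465, 0.2343]
tool_rot: [-3.141, -0.001, -2.86]
force: [0.4, 0.2, -2.5]
grip_width: 0.043
```

Run:
```python
from goal import *
from workcell import bot
s=bot.observe();print(s["position"],s["tool_rot"],s["force"]);print(goal(.01)); plan(s,[goal(.01)],.2)
```

```text
[0.52954801 0.24653825 0.23427653] [-3.14127505e+00 -1.40008318e-03 -2.86034365e+00] [ 0.3675908   0.1623209  -2.54630566]
(array([0.52965026, 0.24653503, 0.2222    ]), np.float64(-2.8592926535897933))
[[[-0.0,-0.0,0.048],[-0.0001,-0.0004,-0.0003],0.2]]
```

carry_out([
  [[0,0,0.016],[0,0,0.0003],0.2],
  [[0,0,0.016],[0,0,0],0.2],
  [[0,0,0.016],[0,0,0],0.2],
  [[0,0,0],[0,0,0],0.2],
  [[0,0,0],[0,0,0],0.2],
  [[0,0,0],[0,0,0],0.2],
])

```text
clock: 11.8
position: [0.5298, 0.2467, 0.2233]
tool_rot: [3.142, 0.0, -2.861]
force: [0.9, 0.1, -2.9]
grip_width: 0.0428
```

Run:
```python
from goal import *
from workcell import bot,imaging
s=bot.observe();fr={n:imaging.grab_frame(n) for n in("wrist","top","side")};pickle.dump((s,fr),open("w4.pkl","wb"))
print(s["position"],s["tool_rot"],s["force"],s["grip_width"])
z=lambda p,x,y,w,h,f:cv2.resize(p[y:y+h,x:x+w],None,fx=f,fy=f,interpolation=cv2.INTER_CUBIC)
w=z(fr["wrist"]["pixels"],150,60,320,240,1.25)
cv2.imwrite("pics/w4.png",np.vstack([np.hstack([w,z(fr["top"]["pixels"],245,140,80,60,5)]),np.hstack([z(fr["side"]["pixels"],280,125,100,75,4),np.zeros((300,400,3),np.uint8)])])[:,:,::-1])
```

```text
[0.52980643 0.24673181 0.22334168] [ 3.14156722e+00  2.39362134e-04 -2.86126731e+00] [ 0.85106638  0.13690499 -2.91619329] 0.042837539680659224
```

View pics/w4.png

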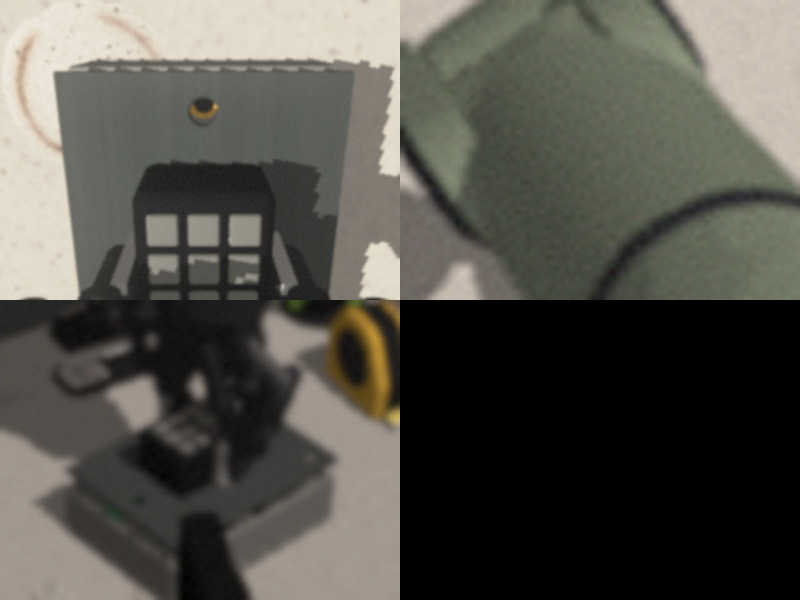

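The wrist crop shows thread2's brass ring through hole2 at crop (203,108), with the plate clear of the rim. The top view is blocked by the arm. The side crop shows a thin gap all round and hole spots at (140,498), (258,508) and (312,457). I overlay predictions on both for a check.

Run:
```python
from goal import *
s,fr=pickle.load(open("w4.pkl","rb"));M=tcp(s)@REL
a=np.linspace(0,2*np.pi,40);circ=lambda c,r:np.c_[c[0]+r*np.cos(a),c[1]+r*np.sin(a),np.full(40,c[2])]
H=T(*HW);D=np.linalg.inv(H)@M;print("cover origin in housing mm",(D[:3,3]*1e3).round(2),"rot",R.from_matrix(D[:3,:3]).as_rotvec().round(4))
def draw(f,C,x,y,w,h,k,items):
    im=cv2.resize(f["pixels"][y:y+h,x:x+w,::-1],None,fx=k,fy=k,interpolation=cv2.INTER_CUBIC)
    im2=im.copy()
    for P,col in items:
        q=((proj(f["mtx"],C,P)-[x,y]+.5)*k-.5);cv2.polylines(im2,[np.round(q*8).astype(np.int32)],True,col,1,cv2.LINE_AA,3)
    return im,im2
it=[]
for i in range(3):
    c=HO[i]-[0,0,.004]
    it+=[(tf(M,circ(HO[i],.005)),(0,255,0)),(tf(M,circ(c,.005)),(255,255,0)),(tf(H,circ(TH[i],.004)),(0,0,255))]
pl=np.array([[70,52,0],[70,-52,0],[-70,-52,0],[-70,52,0]])/1e3
it+=[(tf(M,pl+[0,0,.004]),(0,255,0)),(tf(M,pl),(255,255,0)),(tf(H,pl+[0,0,.036]),(0,0,255))]
w1,w2=draw(fr["wrist"],tcp(s)@np.array(fr["wrist"]["mount"]),287,120,50,50,7,it)
s1,s2=draw(fr["side"],fr["side"]["cam_to_world"],290,150,80,50,5,it)
cv2.imwrite("pics/ov.png",np.vstack([np.pad(np.hstack([w1,w2]),((0,0),(0,100),(0,0))),np.hstack([s1,s2])]))
```

```text
cover origin in housing mm [ 0.25  0.15 47.14] rot [ 0.     -0.0002 -0.002 ]
```

View pics/ov.png

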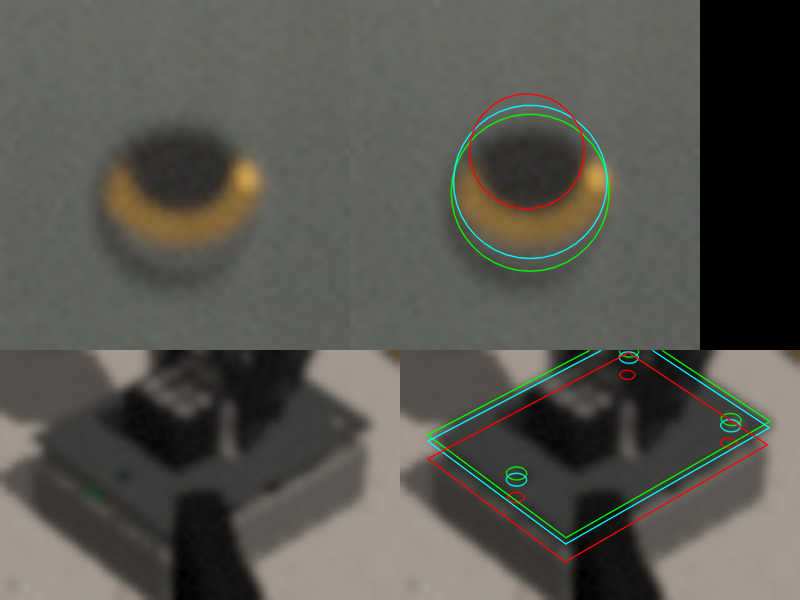

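The overlay and the observed hole2 differ by about 2 px in the row, which does not match the earlier fit. I debug that numerically.

Run:
```python
from goal import *
s,fr=pickle.load(open("w4.pkl","rb"));s3,f3=pickle.load(open("w3.pkl","rb"));f=fr["wrist"]
print(np.abs(np.array(f["mount"])-f3["mount"]).max(),np.abs(f["mtx"]-f3["mtx"]).max())
for z in(0,2,4):print(z,proj(f["mtx"],np.array(f["mount"]),tf(REL,[[-.056,0,z/1e3]])), proj(f["mtx"],tcp(s)@np.array(f["mount"]),tf(tcp(s)@REL,[[-.056,0,z/1e3]])))
print(np.array(f["mount"]).round(4))
for n,ff in((3,f3),(4,f)):
    g=cv2.GaussianBlur(cv2.cvtColor(ff["pixels"],cv2.COLOR_RGB2GRAY),(0,0),1).astype(float)
    print(n,g[100:125,250].round(0).tolist());print(g[132:166,313].round(0).tolist())
    gx=np.diff(g,axis=1);print("L,R edges",[(v,150+np.argmin(gx[v,150:240])+.5,405+np.argmax(gx[v,405:445])+.5) for v in(140,160,180)])
```

```text
0.0007869678415150516 0.0
0 [[312.25456725 145.60775621]] [[312.25456725 145.60775621]]
2 [[312.24409056 146.36859975]] [[312.24409056 146.36859975]]
4 [[312.23333452 147.14973041]] [[312.23333452 147.14973041]]
[[-4.000e-04 -9.483e-01 -3.175e-01  8.130e-02]
 [ 1.000e+00 -1.000e-04 -8.000e-04  1.600e-03]
 [ 7.000e-04 -3.175e-01  9.483e-01  3.060e-02]
 [ 0.000e+00  0.000e+00  0.000e+00  1.000e+00]]
3 [221.0, 221.0, 220.0, 221.0, 221.0, 222.0, 222.0, 222.0, 222.0, 222.0, 222.0, 222.0, 222.0, 221.0, 218.0, 205.0, 179.0, 148.0, 124.0, 114.0, 111.0, 111.0, 110.0, 110.0, 110.0]
[106.0, 106.0, 106.0, 107.0, 115.0, 137.0, 170.0, 200.0, 216.0, 223.0, 224.0, 225.0, 225.0, 224.0, 224.0, 223.0, 222.0, 221.0, 220.0, 220.0, 220.0, 219.0, 219.0, 219.0, 214.0, 200.0, 171.0, 133.0, 102.0, 88.0, 89.0, 95.0, 99.0, 101.0]
L,R edges [(140, np.float64(194.5), np.float64(430.5)), (160, np.float64(197.5), np.float64(428.5)), (180, np.float64(199.5), np.float64(425.5))]
4 [219.0, 217.0, 217.0, 219.0, 221.0, 218.0, 205.0, 179.0, 145.0, 117.0, 102.0, 102.0, 110.0, 117.0, 117.0, 110.0, 102.0, 99.0, 101.0, 104.0, 105.0, 105.0, 106.0, 105.0, 105.0]
[101.0, 101.0, 99.0, 97.0, 91.0, 82.0, 71.0, 59.0, 52.0, 48.0, 47.0, 47.0, 47.0, 46.0, 46.0, 48.0, 54.0, 66.0, 82.0, 95.0, 102.0, 102.0, 98.0, 92.0, 88.0, 83.0, 79.0, 76.0, 78.0, 83.0, 89.0, 92.0, 94.0, 95.0]
L,R edges [(140, np.float64(194.5), np.float64(430.5)), (160, np.float64(197.5), np.float64(428.5)), (180, np.float64(199.5), np.float64(425.5))]
```

The reported wrist mount jitters by about 0.8 mm between frames, and the cover has not slipped: its edges are at identical pixels. The direct hole-to-thread offset in one image is free of that jitter, and puts the cover about 0.4 mm too far along +x and 1 mm high. I make a tiny correction, settle and recheck.

carry_out([
  [[0.002,0,0.003],[0,0,-0.0006],0.2],
  [[0,0,0],[0,0,0],0.2],
  [[0,0,0],[0,0,0],0.2],
  [[0,0,0],[0,0,0],0.2],
  [[0,0,0],[0,0,0],0.2],
  [[0,0,0],[0,0,0],0.2],
])

```text
clock: 12.7
position: [0.5293, 0.2466, 0.2225]
tool_rot: [-3.142, 0.0, -2.859]
force: [0.7, -0.4, -2.5]
grip_width: 0.0434
```

Run:
```python
from goal import *
from workcell import bot,imaging
s=bot.observe();fr={n:imaging.grab_frame(n) for n in("wrist","side")}
D=np.linalg.inv(T(*HW))@tcp(s)@REL;print((D[:3,3]*1e3).round(2),R.from_matrix(D[:3,:3]).as_rotvec().round(4),s["force"],s["qd"].round(3),s["clock"])
z=lambda p,x,y,w,h,f:cv2.resize(p[y:y+h,x:x+w,::-1],None,fx=f,fy=f,interpolation=cv2.INTER_CUBIC)
cv2.imwrite("pics/w5.png",np.hstack([z(fr["wrist"]["pixels"],287,120,50,50,7),z(fr["side"]["pixels"],290,140,80,70,5)]))
```

```text
[-0.33  0.15 46.26] [-0.     -0.     -0.0001] [ 0.65110632 -0.43921324 -2.45109181] [ 0.    -0.001 -0.001 -0.     0.002 -0.     0.002] 12.7
```

View pics/w5.png

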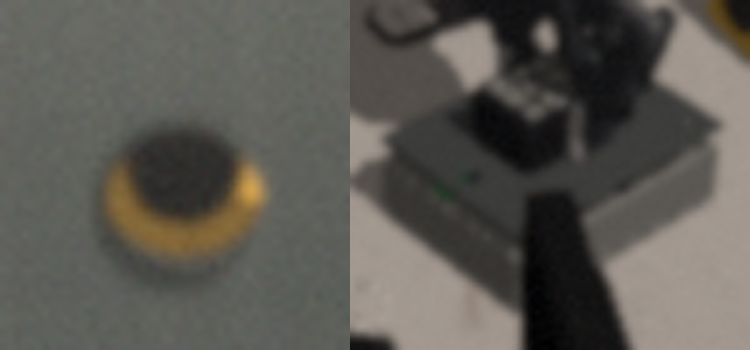

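In the wrist crop, the thread2 hole is centred at about (182,168) and hole2 at (182,208). That 40 px offset is what the 10 mm gap and the camera's slant predict. In the side crop, the plate sits level and clear over the housing. I hand it in.

```bash
python3 -c "
from workcell import job;print(job.job_done())"
```

```text
the job is handed in; nothing more can be done
None
```

I folded the bar down over the battery, then picked up the dark steel cover by its block. I handed the job in at about 12.7 s with the gripper holding the cover level and still over the housing.

**Bar:** closed fingers pressed it with 11 N at a tip height of 30.7 mm, against 30.5 mm for the folded bar top. Later images show it lying flat.

**Cover:**
- **Position:** it is about 10.3 mm above the rim and within about 0.4 mm of the aligned position. Yaw and tilt errors are about 0.
- **Contact:** the wrist reads about 2.5 N downward, roughly the cover's own weight.
- **Grasp:** it did not slip, since its edges stayed at the same pixels after the move.

**Limits and disagreements in the checks:**
- **Holes:** only hole2 could be seen directly over its thread, within about 0.3 mm. hole0 and hole1 were blocked by the arm, so their alignment follows from the fitted poses.
- **Wrist camera:** its reported mounting shifted by about 0.8 mm between frames, so I made the last correction from the hole and thread seen in one image.
- **Side camera:** before that correction it suggested an offset of about 1 px (2 mm). I trusted the closer wrist view, which showed about 0.4–0.5 mm.
- **Grasping:** the fingertips pressed on the plate with about 13 N while closing, and this went away on lifting.

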